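# Screw down the battery cap of an upturned kitchen scale

### The arm

A 6-joint arm with a two-finger parallel gripper is mounted at the origin on a cart in front of the work surface, level with it; the furniture and walls round the work are solid. World frame = base frame: x ahead of the robot, y to its left, z up, the work surface at z = 0. Lengths are in mm, angles in rad, forces in N, time in s.
With the tool pointing down it reaches from about 275 to 825 mm from the base axis. Payload 5.2 kg.
Tool frame: the origin (TCP) lies at the very end of the fingers, on their centre line; the grasp point (between the pads) lies 19 mm behind it; z points along the fingers, y is the line along which they close (so a half turn about z gives the same grasp; the last joint's range is limited). The gripper opens to 93 mm and grips with 3 to 60 N. Pads are 15 mm wide; open, the fingers measure 128 mm over their backs; the gripper's body (75 mm by 188 mm) begins 65 mm behind the grasp point.
Start: joints at [0.918, 0.259, 1.535, -0, 1.348, -0.203], TCP at [239.112, 495.308, 218.653] pointing down, gripper open.
Joint ranges: [-3.14, 3.14], [-0.91, 2.08], [0.19, 2.58], [-1.22, 4.36], [0.22, 2.71], [-3.12, 3.12]. Speed limits (rad/s): [2.57, 2.57, 3.14, 3.14, 3.14, 3.14].

### API

Orientations are given as [roll, pitch, yaw] about the fixed x, y, z axes, in that order (R = Rz(yaw) Ry(pitch) Rx(roll)).
In Python, from bench import robot gives the robot as it stands. The module is installed in compiled form; this text tells all that it offers. Calls block until the motion is done:
- robot.move_ptp(position, orientation): joint-space move of the TCP to a pose.
- robot.move_linear(position, ori=None, speed=150, f_stop=None): straight line of the TCP; ori=None keeps the orientation; speed is the mean speed in mm/s. With f_stop (N) it stops when the force on the tool has changed by that much, and returns True; else False.
- robot.move_j(angles): joint-space move.
- robot.move_gripper(opening): opening from 0.0 (shut) to 1.0 (fully open); the grip force is fixed at half the most; returns when the fingers have stopped.
- robot.sleep(seconds).
- robot.inverse_kinematics(position, orientation): joint angles nearest the present ones, or None.
- robot.get_image(name): name is "scene" or "top"; returns a dict with "img" (420x560x3 uint8, blue, green, red), "fovy" (degrees; the focal length in pixels is half the picture's height over the tangent of half this angle, whatever the lens; pixels are square), "cx", "cy" (the principal point, pixels), "eye" and "orientation" of the camera in the world. Camera axes: x right, y down, z forward; pixel columns grow to the right and rows downward; lengths in mm; the calibration is good to about 2 mm. A picture is of the moment at which its call begins. There is no depth.
A pose or a line that the arm cannot do raises robot.MotionError and nothing moves.
- robot.hand_in(): hands the job in; it is judged then, once.
Readings, each from a call of its own:
- robot.current_t(): time.
- robot.current_qpos(): joint angles.
- robot.current_joint_vel(): joint speeds.
- robot.current_joint_efforts(): joint torques, N m.
- robot.current_tcp_pos(): TCP position.
- robot.current_eef_rot(): TCP orientation.
- robot.current_contact_force(): force on the tool from outside, world axes, zero at the start.
- robot.current_ft_torque(): the same for the moment, N m.
- robot.current_gripper_width(): opening from 0.0 (shut) to 1.0 (fully open).
- robot.current_finger_force(): force on a finger pad.
Only numpy, scipy, OpenCV 4.12 (cv2) and the standard library are available. Lean on these libraries where they do the work, as an engineer would, in place of code of your own. Each camera call takes 0.05 s, during which the arm holds its last target. There are 200 camera calls.

### The job

The new cell is in the upturned kitchen scale, but its slotted battery cap is only finger-tight: take the flat screwdriver out of the wooden tool block, feel gently for the slot with its blade, and screw the cap clockwise fully home so that its seal is closed. Never bear down hard on the scale, which lies on its weighing cell, nor force the cap once it has come to its stop. Then stand the screwdriver back upright in its hole in the block, as far down as it goes, let go of it, and leave everything else where it is.

Things in the scene. Friction and masses are not known exactly. Their poses are not given: they have to be found in the camera images.
- scale: upturned kitchen scale lying on its steel weighing plate, fixed, 190 mm along its x, 140 mm along y; origin at the centre of its underside, z up. Its grey back faces up, 32 mm above the counter: four rubber feet, a bright plate on the -x half, and on the +x half the grey slotted battery cap, 43 mm across, in a black collar 54 mm across. The slot starts within 35 degrees of the scale's x, not measured
- cap_face (a point): centre of the battery cap's upper face, 36 mm above the counter, flush within 1 mm with its collar, 34 mm from the scale's origin along +x; axes those of the scale: they do NOT turn with the cap. Across the face, through this point, runs one straight slot 26 mm long, 4.5 mm deep, 4 mm wide at the floor, edges bevelled by 2 mm (8 mm wide at the face)
- cap (a joint): how far the cap is screwed in, rad, growing clockwise seen from above; starts between 0 and 0.3, drags with about 0.07 N m, stays where it is left and comes up solid at 1.1 (home, seal closed). It tells how much turn is left, not where the slot points: the thread starts anywhere
- driver_mid (a point): middle of the stubby flat screwdriver's handle, 106 mm above the blade's end; z from blade to butt (up at the start), x along the blade's width. Whole length 145 mm, 110 to 180 g. Black handle 70 to 142 mm above the blade's end, 30 mm along x, 26 mm between its flat faces along y (grip across these). At the start it stands in the block, x turned up to 0.5 rad from the block's x
- driver_tip (a point): middle of the blade's end edge, on the screwdriver's axis, 106 mm below driver_mid, same axes. Blade 16 mm wide along x, 2.4 mm thick along y; either way round fits. Shank 8 mm thick; a round guard 34 mm across lies 55 to 60 mm above the blade's end
- hole (a point): centre of the mouth of the screwdriver's round hole in the top of the fixed wooden tool block: 22 mm wide, 58 mm deep, upright. Block 86 mm along this x, 62 mm along y, 62 mm high; the hole lies 18 mm to -x of its middle (two 10 mm holes on the +x half stay empty). The screwdriver's guard rests on the top face, the blade's end then 55 mm below the mouth
- old_cell: spent coin cell, 24 mm across and 5 mm high, lying on the counter between scale and block; origin at its underside. A bystander
- card_box: white card box, 72x112x66 mm, behind the work; origin at the middle of its underside. A bystander
- mug: white mug with dark dots, 82x114x91 mm, behind the work; origin at its underside. A bystander
- tamper: coffee tamper with wooden handle, 50x50x73 mm, at the front right; origin at its underside. A bystander
- teaspoon: steel teaspoon, 130x27x11 mm, at the front left; origin at its underside. A bystander
- honey_jar: honey jar with a red lid, 65x65x100 mm, at the right; origin at its underside. A bystander
Mind the look-alikes: they are no part of the job. What is shaped like the part that bears driver_mid but blue is not meant.

How it is judged (in metres and radians):
On the way, in this order (a step that is already met when the one before it is completed fails the run):
1. the screwdriver is lifted clear of the block (z of driver_tip in the frame of hole above 0.01 m), for 0.2 s.
2. the blade is down in the slot of the cap, near its middle (z of driver_tip in the frame of cap_face below -0.0025 m and horizontal distance between driver_tip and cap_face below 0.007 m), for 0.2 s.
3. the cap is turned home with the blade in its slot (value of joint cap above 1 rad and z of driver_tip in the frame of cap_face below -0.001 m and horizontal distance between driver_tip and cap_face below 0.01 m), for 0.2 s.
At the end, for the whole second after the job is handed in: The cap is screwed in to at least 1.0 rad (stop at 1.1); the screwdriver stands in its hole, blade end within 8 mm of the hole's axis and at least 50 mm below the mouth (55 when fully down), tilted under 7 degrees, at rest and released (value of joint cap above 1 rad and horizontal distance between driver_tip and hole below 0.008 m and z of driver_tip in the frame of hole below -0.05 m and angle between driver_mid's own z axis and vertical below 0.12 rad and linear speed of driver below 0.02 m/s); the robot touches nothing.
It fails at once if the screwdriver bears on the scale or strains against its cap with more than 35 N (contact force between driver and cap above 35 N or contact force between driver and scale above 35 N).
It fails at once if a bystander is shifted by more than 30 mm (distance of any of old_cell, card_box, mug, tamper, teaspoon, honey_jar from where it was at the start of the episode above 0.03 m).
It also fails if it takes over 67 s, if anything falls off the work surface, if the arm or the gripper's body presses on something with over 40 N, if the wrist force passes 120 N, or if a joint passes its speed limit or range.

## Working session

There is one attempt and no reset: what is moved stays moved. The work goes in short steps, each a Python script; the robot and the scene stay as the last script left them, time stands still between calls to the robot, and variables do not carry over. Pictures are saved under pics/ and viewed, at most 10 in all, crops included, and the job is handed in when it is done.

```bash
mkdir -p pics; ls
python3 - <<'E'
from bench import robot
import cv2
for n in ("scene","top"):
    d=robot.get_image(n); cv2.imwrite(f"pics/{n}0.png",d["img"])
    print(n,{k:v for k,v in d.items() if k!="img"})
print(robot.current_t(),robot.current_eef_rot(),robot.current_tcp_pos(),robot.current_gripper_width())
E
```

```text
pics
scene {'fovy': 50.160795631915235, 'cx': 281.897896481985, 'cy': 212.44986245253406, 'eye': array([-258.51469428, -618.95240888,  601.42464508]), 'orientation': array([-2.09688779e+00, -1.14737064e-03, -1.03729766e+00])}
top {'fovy': 54.140320127220015, 'cx': 275.63484674478326, 'cy': 208.64421541911315, 'eye': array([ 380.2188724 , -132.55865632, 1072.87528163]), 'orientation': array([-3.01619113e+00, -1.25898207e-03, -1.57605053e+00])}
0.1 [-3.13999791e+00 -3.73852921e-04  2.69182231e+00] [238.78115336 494.91880368 217.91303373] 0.9991111591920322
```

View pics/scene0.png

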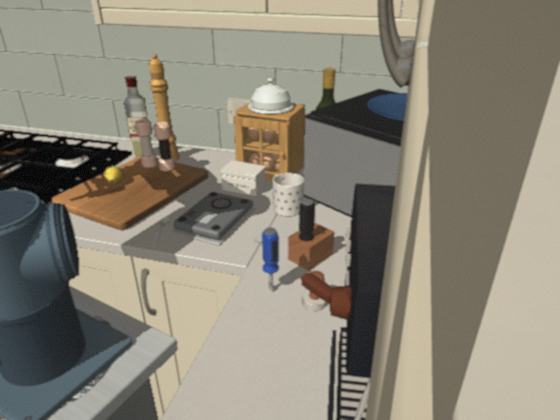

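View pics/top0.png

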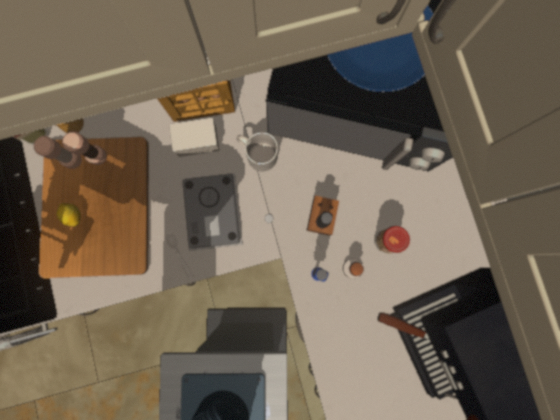

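The scene view shows the scale (215,213), block with black handle (311,245), and blue look-alike (271,250). The top view shows the scale (211,210) with its cap (209,197), the block (323,215), the old cell (269,218) and the blue driver (320,274). I'll enlarge both.

Run:
```python
import cv2
a=cv2.imread("pics/top0.png");b=cv2.imread("pics/scene0.png")
c1=cv2.resize(a[160:290,170:350],None,fx=4.4,fy=4.4,interpolation=cv2.INTER_CUBIC)
cv2.imwrite("pics/top_c.png",c1)
c2=cv2.resize(b[170:300,170:350],None,fx=4.4,fy=4.4,interpolation=cv2.INTER_CUBIC)
cv2.imwrite("pics/scene_c.png",c2)
```

```text
(no output)
```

View pics/top_c.png

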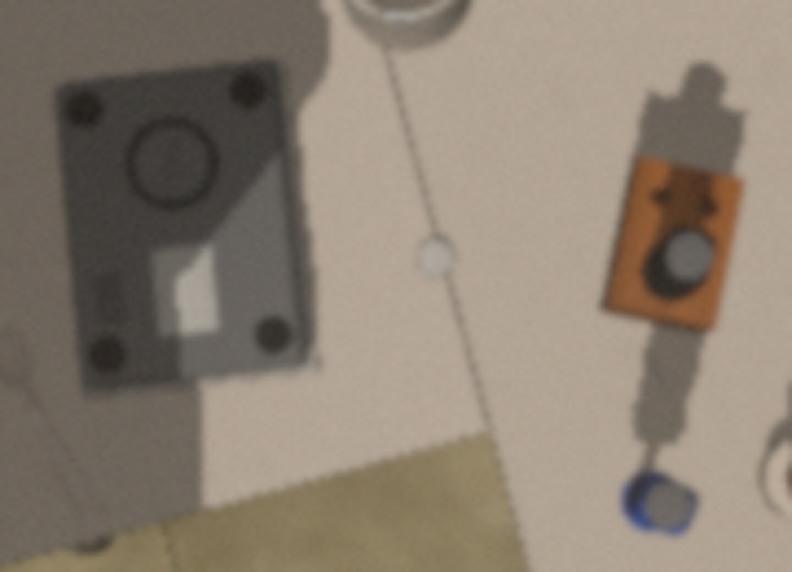

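View pics/scene_c.png

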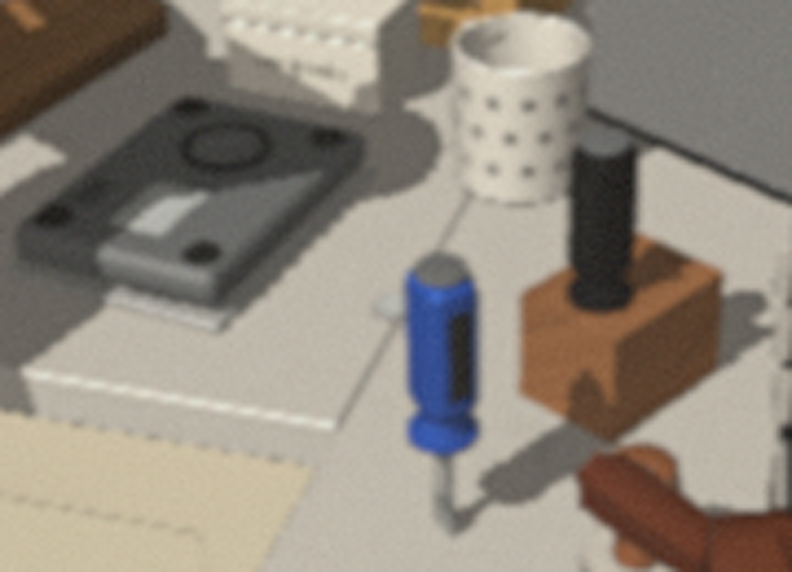

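The top crop shows the collar ring at about (172,163), the block with the driver's butt at (688,257), and two small holes at about (660,195) and (708,205), which puts the block's +x up the image. The scene crop shows black handle (604,215) and blue look-alike (443,350). The slot can't be made out, so I'll average frames and stretch contrast, then measure.

```bash
cat > h.py <<'E'
import numpy as np, cv2
from scipy.spatial.transform import Rotation as Ro
from bench import robot
def avg(n,k=12):
    ds=[robot.get_image(n) for _ in range(k)]
    d=dict(ds[0]); d["img"]=np.mean([x["img"] for x in ds],0).astype(np.float32); return d
def ray(d,u,v):
    f=210/np.tan(np.radians(d["fovy"]/2))
    r=Ro.from_euler("xyz",d["orientation"]).as_matrix()@np.array([(u-d["cx"])/f,(v-d["cy"])/f,1])
    return np.array(d["eye"]),r/np.linalg.norm(r)
def plane(d,u,v,z):
    e,r=ray(d,u,v); return e+r*(z-e[2])/r[2]
def proj(d,p):
    f=210/np.tan(np.radians(d["fovy"]/2))
    q=Ro.from_euler("xyz",d["orientation"]).as_matrix().T@(np.array(p,float)-d["eye"])
    return np.array([d["cx"]+f*q[0]/q[2],d["cy"]+f*q[1]/q[2]])
def tri(a,b):
    (p,r),(q,s)=a,b
    t=np.linalg.lstsq(np.c_[r,-s],q-p,rcond=None)[0]
    x,y=p+t[0]*r,q+t[1]*s; return (x+y)/2,np.linalg.norm(x-y)
E
python3 - <<'E'
from h import *
import pickle
D={n:avg(n) for n in("top","scene")}
pickle.dump(D,open("D.pkl","wb"))
t,s=D["top"]["img"],D["scene"]["img"]
def st(c,k,lo=None,hi=None):
    g=c.mean(2); lo,hi=lo or np.percentile(g,1),hi or np.percentile(g,99)
    return cv2.resize(np.clip((g-lo)/(hi-lo)*255,0,255),None,fx=k,fy=k,interpolation=cv2.INTER_CUBIC)
A=st(t[182:214,192:224],12); B=st(t[195:241,305:341][:32,4:36],12)
C=st(s[190:216,205:237],12); E=st(s[195:235,295:327][:26],12)
cv2.imwrite("pics/enh.png",np.vstack([np.hstack([A,B]),np.hstack([C,E])])[:, :].astype(np.uint8)[:, :])
im=cv2.imread("pics/enh.png"); cv2.imwrite("pics/enh.png",cv2.resize(im,(660,600)))
E
```

```text
(no output)
```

View pics/enh.png

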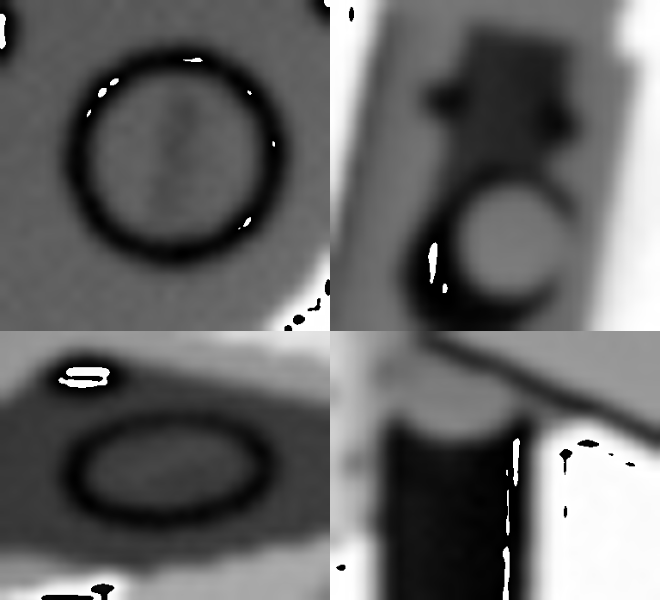

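The faint dark slot shows in the enhanced cap (top left), running from about (185,95) to (165,205). The butt disc (top right) is centred near (512,240). Next I'll fit these numerically.

Run:
```python
from h import *
import pickle
D=pickle.load(open("D.pkl","rb")); K=8
def up(n,x0,y0,x1,y1):
    return cv2.resize(D[n]["img"][y0:y1,x0:x1],None,fx=K,fy=K,interpolation=cv2.INTER_CUBIC)
def px(p,x0,y0): return (np.array(p)+.5)/K-.5+[x0,y0]
# collar ring
def ring(n,box,c):
    g=up(n,*box).mean(2); med=np.median(g); m=(g<med*0.8).astype(np.uint8)
    cs,_=cv2.findContours(m,cv2.RETR_CCOMP,cv2.CHAIN_APPROX_NONE); out=[]
    for k in cs:
        if len(k)>150:
            e=cv2.fitEllipse(k); p=px(e[0],*box[:2])
            if np.linalg.norm(p-c)<4: out.append((p,np.array(e[1])/K,e[2]))
    return out
rt=ring("top",(194,184,224,212),(209,197)); rs=ring("scene",(206,192,236,214),(221.5,203.5))
for r in rt+rs: print(r)
ct=np.mean([r[0] for r in rt],0); cs=np.mean([r[0] for r in rs],0)
cap,gap=tri(ray(D["top"],*ct),ray(D["scene"],*cs)); print("cap",cap,gap,plane(D["top"],*ct,36),plane(D["scene"],*cs,36))
# slot direction: darkness moments inside r<7px
g=D["top"]["img"].mean(2); yy,xx=np.mgrid[0:420,0:560]; rr=np.hypot(xx-ct[0],yy-ct[1])
m=rr<6.3; w=np.clip(np.median(g[m])-g,0,None)*m
A=np.c_[xx[m]-ct[0],yy[m]-ct[1]]
# line integral by angle (mean darkness along line within 6px)
best=[]
for a in np.arange(0,np.pi,np.pi/90):
    s=np.linspace(-5,5,21); v=cv2.remap(g.astype(np.float32),(ct[0]+s*np.cos(a)).astype(np.float32)[None],(ct[1]+s*np.sin(a)).astype(np.float32)[None],cv2.INTER_LINEAR)
    best.append((v.mean(),a))
best.sort(); print("slot img angles",[(round(float(x),2),round(float(a),2)) for x,a in best[:6]], best[45][0],best[-1][0])
def imgdir(a,c,z):
    p,q=plane(D["top"],c[0]-5*np.cos(a),c[1]-5*np.sin(a),z),plane(D["top"],c[0]+5*np.cos(a),c[1]+5*np.sin(a),z); d=q-p; return np.arctan2(d[1],d[0])
print("slot world",imgdir(best[0][1],ct,36))
# scale outline (top): dark bluish-grey vs counter; feet as dark blobs
b=up("top",178,170,246,252); hs=b.mean(2); m=(hs<45).astype(np.uint8)
n,l,st,cc=cv2.connectedComponentsWithStats(m)
print("feet",[(px(c,178,170).round(2),s[4]) for c,s in zip(cc[1:],st[1:]) if 300<s[4]<8000], hs.min())
# block colour
b=up("top",298,188,348,242); B,G,R=cv2.split(b); m=((R-B>35)).astype(np.uint8)
cs_,_=cv2.findContours(m,cv2.RETR_EXTERNAL,cv2.CHAIN_APPROX_NONE); k=max(cs_,key=cv2.contourArea)
e=cv2.minAreaRect(k); bp=cv2.boxPoints(e); print("block",[plane(D["top"],*px(p,298,188),62).round(1) for p in bp],[px(p,298,188).round(1) for p in bp])
# butt grey disc
for n,box,c in(("top",(312,202,340,232),(326,218)),("scene",(298,190,322,212),(307,202))):
    b=up(n,*box); cen=((np.array(c)-box[:2]+.5)*K).astype(int); v=b[cen[1],cen[0]]
    m=(np.abs(b-v).max(2)<18).astype(np.uint8); nn,l,st,cc=cv2.connectedComponentsWithStats(m); i=l[cen[1],cen[0]]
    kk,_=cv2.findContours((l==i).astype(np.uint8),cv2.RETR_EXTERNAL,cv2.CHAIN_APPROX_NONE); e=cv2.fitEllipse(max(kk,key=len))
    print("butt",n,v,px(e[0],*box[:2]),np.array(e[1])/K,e[2],st[i]/K,plane(D[n],*px(e[0],*box[:2]),152))
```

```text
(array([208.53083611, 196.59785366]), array([20.28725815, 20.61831665]), 67.28459167480469)
(array([208.53523922, 196.67545509]), array([17.1774807 , 17.72786713]), 54.887752532958984)
(array([220.8074007 , 203.00747013]), array([10.26278782, 19.64045906]), 86.12113189697266)
cap [542.28458437  37.21203208  35.56740492] 1.5127864145595216 [542.68302566  36.54539092  36.        ] [541.23540341  37.32894789  36.        ]
slot img angles [(58.55, 1.85), (58.55, 1.82), (58.55, 1.78), (58.56, 1.88), (58.57, 1.75), (58.59, 1.71)] 60.37832 61.06307
slot world 2.8792065423674367
feet [(array([225.88, 180.03]), np.int32(2809)), (array([188.6 , 184.45]), np.int32(2935)), (array([193.91, 240.11]), np.int32(2307))] 33.721043
block [array([ 451.9, -209.7,   62. ]), array([ 543.9, -230.2,   62. ]), array([ 529.8, -295.7,   62. ]), array([ 438. , -274.5,   62. ])] [array([306.3, 231. ]), array([314., 194.]), array([340.4, 199.5]), array([332.7, 236.5])]
butt top [ 94.16156  99.09689 104.08621] [326.40908527 217.8812027 ] [9.70505905 9.91273212] 72.51254272460938 [ 10.     11.375  10.      9.875 616.5  ] [ 474.74319376 -248.60090984  152.        ]
butt scene [104.4216   107.50671  107.849335] [308.00516224 197.88651848] [19.04486084 28.00484085] 61.27113723754883 [   0.     0.    24.    22.  2155.5] [ 489.06936039 -242.07654555  152.        ]
```

Run:
```python
from h import *
import pickle
D=pickle.load(open("D.pkl","rb"))
print("butt 3D",tri(ray(D["top"],326.41,217.88),ray(D["scene"],307.6,201.2)))
y=np.pi-0.22; o=[np.pi,0,y]; P=np.array([474.5,-248.6])
robot.move_ptp([*P,190],o); print(robot.current_t(),robot.current_tcp_pos(),robot.current_eef_rot())
print(robot.move_linear([*P,94],o,speed=80,f_stop=8))
robot.move_gripper(0.0)
print(robot.current_t(),robot.current_gripper_width()*93,robot.current_finger_force(),robot.current_contact_force(),robot.current_ft_torque(),robot.current_tcp_pos())
```

```text
butt 3D (array([ 474.71494534, -248.57588541,  152.58734398]), np.float64(0.10917474788148039))
4.05 [ 474.79951355 -247.88596025  190.04921559] [3.14142385e+00 6.41693623e-05 2.92259068e+00]
False
6.45 26.21642415858691 29.44889634847641 [-0.75979286  1.22340712 -0.37248919] [ 0.00574829  0.00143289 -0.05251637] [ 474.51357284 -248.5457243    93.98425092]
```

Grip width is 26.2 mm, so the flats are seated between the pads and the driver is aligned. Lift and carry it over the cap, then check the blade.

Run:
```python
from h import *
import pickle
P=[474.5,-248.6]; y0=np.pi-0.22
robot.move_linear([*P,192],[np.pi,0,y0],speed=80); robot.sleep(0.3)
print("w",robot.current_gripper_width()*93, robot.current_contact_force())
robot.move_linear([542.3,37.2,150],[np.pi,0,np.pi-0.26],speed=150); robot.sleep(0.2)
print(robot.current_t(),robot.current_tcp_pos(),robot.current_qpos())
E_={n:avg(n,6) for n in("top","scene")}; pickle.dump(E_,open("E.pkl","wb"))
D=pickle.load(open("D.pkl","rb"))
o=[]
for n in("top","scene"):
    u,v=proj(E_[n],[542.3,37.2,63]).astype(int); print(n,u,v)
    o.append(cv2.resize(np.clip(E_[n]["img"][v-30:v+30,u-20:u+20]*1.6,0,255),None,fx=10,fy=10,interpolation=cv2.INTER_CUBIC))
cv2.imwrite("pics/tip.png",np.hstack(o))
```

```text
w 26.192466217731777 [ 0.14149465 -0.12761056 -1.77775912]
10.45 [542.32076106  36.78107359 150.08571005] [-1.37518407e-01  3.02987904e-01  1.65031386e+00 -6.44181793e-05
  1.18813780e+00 -1.44763500e+00]
top 206 195
scene 220 193[ WARN:0@6.319] global loadsave.cpp:1063 imwrite_ Unsupported depth image for selected encoder is fallbacked to CV_8U.
```

View pics/tip.png

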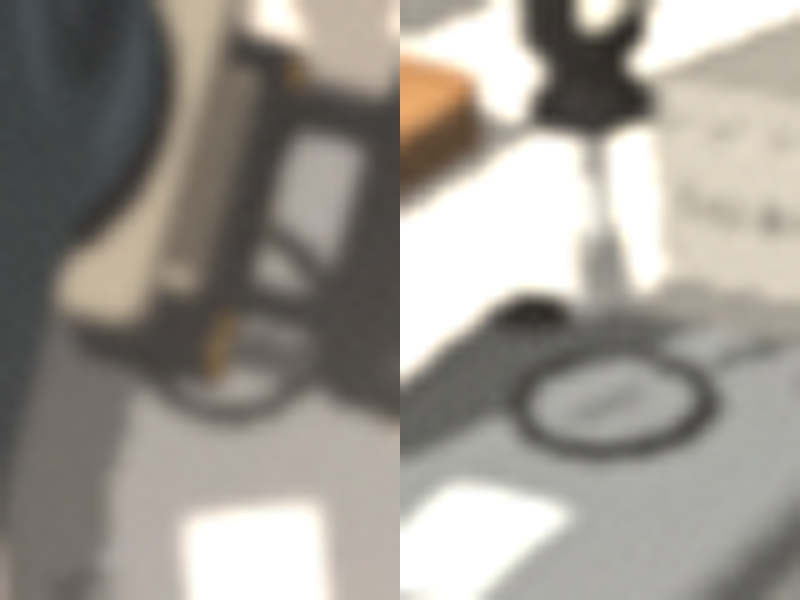

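The scene view (right half) now shows the slot sunlit, from about (580,413) to (652,385), and the blade end near (603,303). Compute both.

Run:
```python
from h import *
import pickle
d=pickle.load(open("E.pkl","rb"))["scene"]; g=d["img"].mean(2)
print("tip pred",proj(d,[542.3,36.8,63]),"tip seen",(200+203/10-.45,163+303/10-.45),"mid pred z120",proj(d,[542.3,36.8,123]))
a,b=plane(d,217.55,203.85,36),plane(d,224.75,201.05,36); print("eye est",a,b,np.arctan2(*(b-a)[1::-1]),np.linalg.norm(b-a))
# metric line integrals on the face
res=[]
for cx in np.arange(536,549,1.):
  for cy in np.arange(31,44,1.):
    for t in np.arange(-.8,1.0,.05):
      s=np.linspace(-11,11,23); pts=np.array([proj(d,[cx+k*np.cos(t),cy+k*np.sin(t),35]) for k in s[::2]],np.float32)
      res.append((cv2.remap(g,pts[None,:,0].copy(),pts[None,:,1].copy(),cv2.INTER_LINEAR).mean(),cx,cy,t))
res.sort(); print(np.round(res[:12],2))
```

```text
tip pred [220.51921311 193.70416833] tip seen (219.85000000000002, 192.85000000000002) mid pred z120 [218.90259876 172.50416254]
eye est [533.30682963  41.83987275  36.        ] [555.01141098  34.90717117  36.        ] -0.3091693818300719 22.78488979167174
[[ 9.378e+01  5.360e+02  3.100e+01  9.000e-01]
 [ 9.378e+01  5.360e+02  3.100e+01  9.500e-01]
 [ 9.390e+01  5.360e+02  3.100e+01  8.500e-01]
 [ 9.399e+01  5.360e+02  4.000e+01  0.000e+00]
 [ 9.401e+01  5.360e+02  4.000e+01 -5.000e-02]
 [ 9.404e+01  5.360e+02  3.100e+01  8.000e-01]
 [ 9.407e+01  5.360e+02  4.000e+01  5.000e-02]
 [ 9.411e+01  5.360e+02  4.000e+01 -1.000e-01]
 [ 9.412e+01  5.360e+02  3.100e+01  7.500e-01]
 [ 9.415e+01  5.360e+02  3.900e+01  0.000e+00]
 [ 9.417e+01  5.360e+02  4.000e+01  1.000e-01]
 [ 9.417e+01  5.360e+02  3.900e+01  5.000e-02]]
```

Run:
```python
from h import *
o=[np.pi,0,np.pi-0.29]
robot.move_linear([542.3,37.2,128],o,speed=60); robot.sleep(0.2)
f0=robot.current_contact_force()
print(robot.move_linear([542.3,37.2,116],o,speed=8,f_stop=3))
print(robot.current_t(),robot.current_tcp_pos(),robot.current_contact_force()-f0,robot.current_ft_torque())
```

```text
True
12.8333 [542.35708022  37.33407039 118.88190963] [-0.02260136 -0.21959653  5.62244312] [ 0.01122741 -0.01291138 -0.02613926]
```

The tip stopped 31.9 mm above the counter, so it's on the slot floor. Now turn in small steps while watching the torque.

Run:
```python
from h import *
p=[542.3,37.2,119.3]; y=np.pi-0.29
robot.move_linear(p,[np.pi,0,y],speed=5); robot.sleep(0.2)
t0=robot.current_ft_torque()[2]; T=robot.current_t(); print(T,t0,robot.current_contact_force())
for i in range(8):
    y-=0.03; robot.move_linear(p,[np.pi,0,y],speed=5)
    tz=robot.current_ft_torque()[2]-t0; print(round(np.pi-y,3),round(tz,3),robot.current_contact_force().round(1),round(robot.current_eef_rot()[2],3),round(robot.current_t()-T,2),robot.current_tcp_pos().round(1))
    if abs(tz)>0.14: break
```

```text
13.5167 0.024064034477777285 [ 0.92303253  1.27892471 -2.29502395]
0.32 0.015 [ 1.3  0.5 -2.9] 2.822 0.25 [542.1  37.3 119. ]
0.35 0.046 [ 0.9  0.4 -2.6] 2.793 0.5 [542.1  37.3 119.1]
0.38 0.067 [ 1.4  1.8 -4.1] 2.763 0.75 [542.1  37.3 119.1]
0.41 0.025 [ 2.1  2.1 -5.2] 2.733 1.0 [542.2  37.3 119.1]
0.44 0.027 [ 1.5  1.3 -5.3] 2.703 1.25 [542.1  37.4 119.2]
0.47 0.054 [ 1.5  2.5 -5.1] 2.673 1.5 [542.2  37.4 119.2]
0.5 0.017 [ 1.3  3.3 -6. ] 2.643 1.75 [542.2  37.3 119.2]
0.53 0.018 [ 2.1  3.7 -7.1] 2.613 2.0 [542.3  37.3 119.3]
```

Run:
```python
from h import *
p=[542.3,37.1,119.3]; y=np.pi-0.53; t0=0.024; T=robot.current_t()
while np.pi-y<1.6:
    fz=robot.current_contact_force()[2]
    p[2]+=0.05*np.clip(-1.5-fz,-4,4)*-1 if False else np.clip(0.05*(fz+1),-.2,.2)
    y-=0.02; robot.move_linear(p,[np.pi,0,y],speed=5)
    tz=robot.current_ft_torque()[2]-t0
    print(round(np.pi-y,2),round(tz,3),robot.current_contact_force().round(1),robot.current_tcp_pos().round(1),round(robot.current_gripper_width()*93,2))
    if abs(tz)>0.13: break
print(robot.current_t()-T)
```

```text
0.55 0.081 [ 1.7  4.3 -5.1] [542.3  37.3 119.2] 25.97
0.57 0.081 [ 0.2  4.5 -3.2] [542.4  37.3 119.1] 26.07
0.59 0.112 [ 0.6  5.9 -2. ] [542.4  37.3 119. ] 26.19
0.61 0.122 [-0.1  4.5 -1. ] [542.5  37.3 119. ] 26.36
0.63 0.015 [ 1.   5.5 -1.9] [542.5  37.3 119. ] 26.15
0.65 0.062 [ 1.1  4.5 -1.2] [542.5  37.3 119. ] 26.14
0.67 0.111 [ 1.   5.1 -0.1] [542.5  37.3 119. ] 26.12
0.69 0.064 [ 0.4  4.3 -0.8] [542.5  37.3 119. ] 26.35
0.71 0.072 [ 1.4  5.1 -0.5] [542.6  37.3 119. ] 26.17
0.73 0.042 [ 0.8  5.8 -1.7] [542.6  37.3 119. ] 26.04
0.75 0.121 [ 0.6  4.9 -1.8] [542.6  37.3 119. ] 26.01
0.77 0.06 [ 1.6  5.7 -1.6] [542.6  37.3 119. ] 26.31
0.79 0.065 [ 0.2  5.2 -1.6] [542.6  37.4 119. ] 25.92
0.81 0.066 [1.5 4.7 0.2] [542.7  37.4 119. ] 25.89
0.83 0.069 [ 1.2  5.6 -1.8] [542.7  37.4 119. ] 26.68
0.85 0.021 [ 2.   4.6 -1.9] [542.7  37.4 119. ] 26.46
0.87 0.076 [ 0.9  4.7 -1.7] [542.7  37.4 119. ] 26.18
0.89 0.08 [ 1.2  5.1 -1.4] [542.8  37.4 119. ] 26.25
0.91 0.028 [ 0.8  5.2 -1.4] [542.8  37.4 119. ] 25.8
0.93 -0.002 [ 1.1  6.  -1.4] [542.8  37.4 119. ] 26.26
0.95 0.064 [ 1.1  6.1 -0.
[... 408 characters left out ...]
.072 [ 1.2  6.1 -1.5] [542.9  37.5 119. ] 26.27
1.13 0.013 [ 2.1  6.  -1.5] [543.   37.5 119. ] 25.7
1.15 0.005 [ 1.   6.1 -0.8] [543.   37.5 119. ] 26.04
1.17 0.093 [ 1.7  6.2 -0.9] [543.   37.5 119. ] 26.37
1.19 0.082 [ 2.4  6.3 -0.5] [543.   37.5 119. ] 25.89
1.21 0.037 [ 2.4  6.1 -1.7] [543.   37.5 119. ] 26.59
1.23 0.065 [ 1.7  7.1 -0.7] [543.   37.5 119. ] 25.93
1.25 0.044 [ 1.7  5.4 -1.7] [543.1  37.5 119. ] 26.08
1.27 0.039 [ 2.5  6.8 -1.6] [543.1  37.5 119. ] 25.87
1.29 0.079 [ 2.   6.2 -1.2] [543.1  37.5 119. ] 25.75
1.31 0.106 [ 1.8  6.7 -1.2] [543.1  37.5 119. ] 25.89
1.33 0.116 [ 2.   5.9 -0.4] [543.2  37.5 119. ] 25.89
1.35 0.187 [ 3.   6.9 -1.4] [543.2  37.6 119. ] 26.26
10.25
```

Torque rises over the last few steps, which looks like the stop. Confirm with averaged readings.

Run:
```python
from h import *
p=[542.3,37.1,robot.current_tcp_pos()[2]]; y=np.pi-1.35; t0=0.024
def tq():
    v=[]
    for _ in range(8): robot.sleep(0.03); v.append(robot.current_ft_torque()[2]-t0)
    return np.mean(v)
print(robot.current_t(),tq(),robot.current_contact_force())
for i in range(5):
    y-=0.012; robot.move_linear(p,[np.pi,0,y],speed=5); m=tq()
    print(round(np.pi-y,3),round(m,3),robot.current_contact_force().round(1),robot.current_eef_rot().round(3),robot.current_tcp_pos().round(2))
    if m>0.19: break
```

```text
25.7667 0.16551251017080923 [ 2.34584728  7.27155657 -0.62302037]
1.362 0.182 [ 2.6  6.  -5.1] [ 3.14 -0.    1.78] [543.17  37.54 119.15]
1.374 0.195 [ 3.4  6.3 -4.1] [ 3.14  -0.     1.768] [543.18  37.58 119.14]
```

The averaged torque is 0.195 N m against 0.07 N m of drag, so the cap is at its stop. Relax, withdraw, go above the hole and check the blade.

Run:
```python
from h import *
import pickle
p=[542.3,37.2,119.1]; y=np.pi-1.374+0.09
robot.move_linear(p,[np.pi,0,y],speed=5); robot.sleep(.1)
print(robot.current_ft_torque()[2]-.024,robot.current_contact_force().round(1))
robot.move_linear([542.3,37.2,150],[np.pi,0,y],speed=30)
robot.sleep(.1); print(robot.current_contact_force().round(1))
robot.move_linear([542.3,37.2,195],[np.pi,0,y],speed=100)
o=[np.pi,0,np.pi-.22]
robot.move_linear([474.5,-248.6,195],o,speed=130)
robot.move_linear([474.5,-248.6,160],o,speed=80); robot.sleep(.2)
print(robot.current_t(),robot.current_tcp_pos(),robot.current_gripper_width()*93)
E_={n:avg(n,5) for n in("top","scene")}; pickle.dump(E_,open("F.pkl","wb"))
d=E_["scene"]; u,v=proj(d,[474.5,-248.6,75]).astype(int); print(u,v)
for z in (73,130,180): print(z,proj(d,[474.5,-248.6,z]))
print("hole",proj(d,[474.7,-248.6,62]))
c=d["img"][v-30:v+20,u-25:u+25]
cv2.imwrite("pics/back.png",np.clip(cv2.resize(c*1.3,None,fx=12,fy=12,interpolation=cv2.INTER_CUBIC),0,255).astype(np.uint8)[:600,:600])
```

```text
0.06087763221928589 [ 3.5  3.7 -2.2]
[-0.1 -0.3 -1.3]
32.5 [ 474.88051368 -248.90104115  160.64228783] 26.188920147743858
306 232
73 [306.44219271 233.4133367 ]
130 [307.21630513 210.65407908]
180 [307.93499524 189.52426266]
hole [306.34088114 237.6089815 ]
```

View pics/back.png

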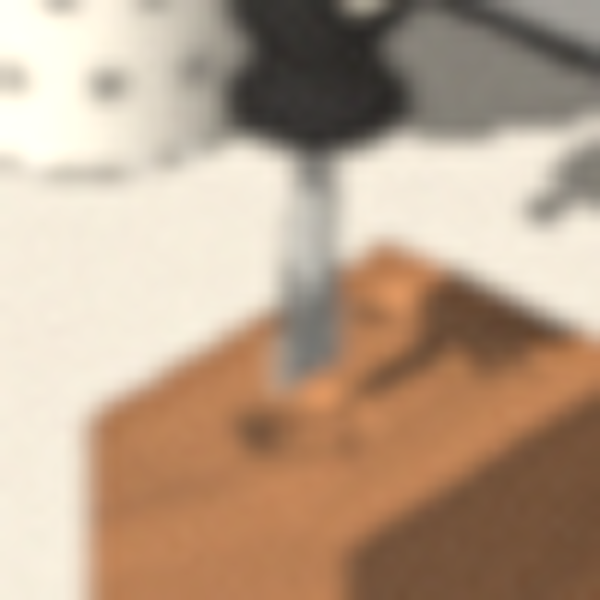

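The blade end at crop (308,375) is where it was predicted. The hole spans about x 242–366 at row 430 and is centred under the blade, so insert.

Run:
```python
from h import *
o=[np.pi,0,np.pi-.22]; P=[474.5,-248.6]
robot.move_linear([*P,146],o,speed=40,f_stop=5); print(robot.current_tcp_pos())
s=robot.move_linear([*P,91],o,speed=25,f_stop=5)
print(s,robot.current_tcp_pos(),robot.current_contact_force(),robot.current_t())
```

```text
[ 474.34919627 -248.45163212  145.64681851]
True [ 474.48773107 -248.60483814   94.03189215] [-0.47887829  0.03629603  5.44734148] 35.3583
```

Guard seated at TCP 94.0, the same as at the start. Release, back off and verify.

Run:
```python
from h import *
o=[np.pi,0,np.pi-.22]; P=[474.5,-248.6]
robot.move_gripper(0.8); robot.sleep(.2)
robot.move_linear([*P,200],o,speed=80)
robot.move_ptp([300,100,260],o); robot.sleep(.5)
print(robot.current_t(),robot.current_contact_force())
im=[robot.get_image(n)["img"] for n in("top","scene")]
c=[cv2.resize(a,(400,400),interpolation=cv2.INTER_CUBIC) for a in(im[0][180:250,290:360],im[1][180:280,260:360])]
cv2.imwrite("pics/end.png",np.hstack(c))
```

```text
39.9417 [-0.19009978  0.51281413 -0.44664168]
```

View pics/end.png

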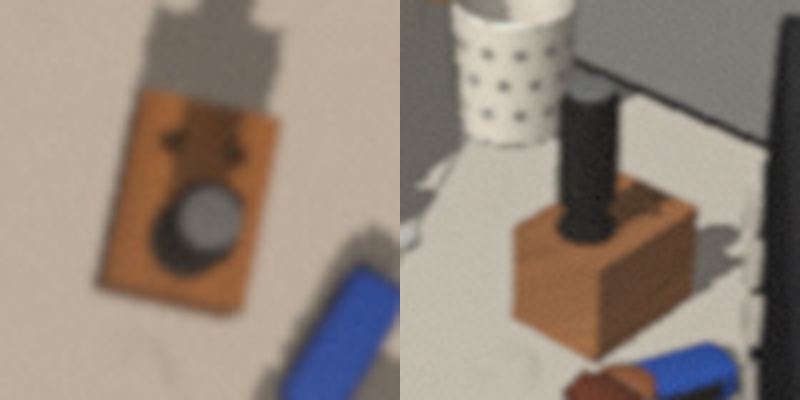

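The driver stands seated in its hole, at crop (590,160). But the blue look-alike has fallen over: it now lies by the tamper, at (690,370). I need to know when it fell and whether the tamper moved.

Run:
```python
from h import *
import pickle
D={k:pickle.load(open(k+".pkl","rb")) for k in "DEF"}
N={"top":avg("top",4)}
ims=[D[k]["top"]["img"] for k in "DEF"]+[N["top"]["img"]]
for k,i in zip("DEFN",ims):
    b=i[...,0]-i[...,2]; ys,xs=np.where(b[190:320,290:380]>25); print(k,"blue",len(xs),xs.mean()+290 if len(xs) else 0,ys.mean()+190 if len(xs) else 0)
cv2.imwrite("pics/cmp.png",np.hstack([cv2.resize(i[220:300,295:365],(260,297),interpolation=cv2.INTER_CUBIC) for i in(ims[0],ims[2],ims[3])]).clip(0,255).astype(np.uint8))
```

```text
D blue 5 315.6 275.8
E blue 362 348.21546961325964 242.4281767955801
F blue 313 347.0159744408946 244.9808306709265
N blue 360 348.2 242.40277777777777
```

View pics/cmp.png

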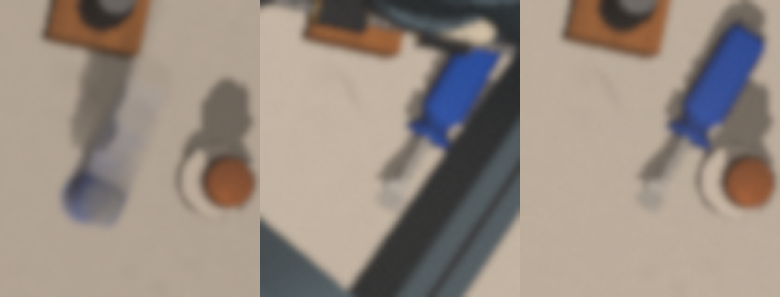

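The look-alike fell over by itself during the first frame averaging: the ghosted left panel was taken before the arm moved at all. It has lain in the same place since, and the tamper hasn't moved. Hand in.

Run:
```python
from bench import robot
print(robot.hand_in(), robot.current_t())
```

```text
the job is handed in; nothing more can be done
the job is handed in; nothing more can be done
```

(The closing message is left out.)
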